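# Reset the laminator under its push-latch flap

### The job

The laminating machine has tripped: press down the grey flap on top of it, near its front edge, so that it springs open, press the red button underneath all the way in and let it come up again, then push the flap back down and press it home until it latches shut by itself. Only press and push with the fingertips: pick nothing up, do not press the green button, and leave the other things on the bench where they are.

Things in the scene. Friction and masses are not known exactly. Their poses are not given: they have to be found in the camera images.
- laminator: black laminating machine case x -90..+130, y -150..+150 mm from its origin, 90 mm high; origin on the bench, x axis away from the robot at yaw 0, z up. In its top a well (x -58..+40, y -64..+64 mm, floor 70 mm above the bench) lies under the flap and holds the buttons and a white latch housing (top 87 mm). Brass platen at the +y end: x -65..+75, y +96..+136 mm, top 110 mm above the bench.
- flap (a joint): angle of the grey flap, rad: 0 latched shut (level), 1.52 open (nearly upright); grows as the front edge rises. Push-push latch: press it down to the hard stop at -0.07 (7 mm lower at the dot, 3 to 5 N there) and let go: it springs open in about 2 s. From open, push it down to the same stop (1 to 5 N, growing) and let go: it returns to 0 and stays. Each full press changes its state.
- flap_press (a point): white 26 mm dot on the flap's outer (upper) face, where to press; 95 mm from the hinge axis, 20 mm from the front edge; moves with the flap, z axis is the face's normal. The flap is 115 mm from hinge to front edge, 140 mm wide along the hinge, 8 mm thick; its outer face lies 8 mm off the hinge axis, 108 mm above the bench when shut. A latch tongue under the dot sticks 28 mm out of its underside.
- flap_hinge (a point): middle of the flap's hinge axis, at the flap's far side, 50 mm beyond the laminator's origin along its x, 100 mm above the bench; the hinge runs along the laminator's y.
- red_button (a joint): travel of the red button in m: 0 up, 0.006 fully pressed; springs back up; 5 N when fully down.
- red_button_top (a point): centre of the red button's cap (round, 26 mm diameter, vertical travel) when up: 92 mm above the bench, 2 mm above the machine's top face, in the well under the flap, about 78 mm from the hinge axis. Red and green button swap sides from run to run.
- green_button (a joint): travel of the green button in m: 0 up, 0.006 fully pressed. Not to be pressed.
- green_button_top (a point): centre of the green button's cap, the same size and height as the red one, about 76 mm beside it along the hinge direction.
- cleaner: loose white bottle with blue cap, 42 mm diameter, 105 mm high, standing beside the machine; origin at the centre of its base. Leave alone.
- phone_jig: loose blue jig holding a black phone, 155 x 78 x 19 mm, lying beside the machine; origin at the centre of its underside. Leave alone.
- screwdriver: loose yellow-handled screwdriver, 160 mm long, lying on the bench in front of the machine; its x axis runs along the shaft. Leave alone.

How it is judged:
On the way, in this order (a step that is already met when the one before it is completed fails the run):
1. the flap has sprung open (value of joint flap above 1.3 rad), for 0.2 s.
2. the red button is pressed in with the flap open (value of joint red_button above 0.0045 m and value of joint flap above 0.8 rad), for 0.05 s.
3. the flap is latched shut again, with nothing touching it (value of joint flap between -0.02 and 0.03 rad and contact force between each of the arm, the fingers and flap below 0.2 N and value of joint red_button below 0.0015 m), for 0.2 s.
At the end, for the whole second after the job is handed in: The flap is latched shut (angle between -0.02 and 0.03 rad, at rest), both buttons are up (within 1.5 mm), and the bottle (upright), phone jig and screwdriver are within 30 mm of where they started (value of joint flap between -0.02 and 0.03 rad and velocity of joint flap between -0.05 and 0.05 rad/s and value of joint each of red_button, green_button below 0.0015 m and distance of each of cleaner, phone_jig, screwdriver from where it was at the start of the episode below 0.03 m and angle between cleaner's own z axis and vertical below 0.2 rad); the robot touches nothing.
It fails at once if the green button is pressed (more than 3 mm) (value of joint green_button above 0.003 m).
It fails at once if the bottle is shifted by more than 30 mm, lifted or tipped (distance of cleaner from where it was at the start of the episode above 0.03 m or height (world z) of cleaner above 0.015 m or angle between cleaner's own z axis and vertical above 0.5 rad).
It fails at once if the phone jig is shifted by more than 30 mm or lifted (distance of phone_jig from where it was at the start of the episode above 0.03 m or height (world z) of phone_jig above 0.015 m).
It fails at once if the screwdriver is shifted by more than 30 mm or lifted (distance of screwdriver from where it was at the start of the episode above 0.03 m or height (world z) of screwdriver above 0.035 m).
It also fails if it takes over 58 s, if anything falls off the work surface, if the arm or the gripper's body presses on something with over 40 N, if the wrist force passes 120 N, or if a joint passes its speed limit or range.

### The arm

A 6-joint arm with a two-finger parallel gripper is mounted at the origin on the work surface. World frame = base frame: x ahead of the robot, y to its left, z up, the work surface at z = 0. Lengths are in m, angles in rad, forces in N, time in s.
With the tool pointing down it reaches from about 0.35 to 0.775 m from the base axis. Payload 7.3 kg.
Tool frame: the origin (TCP) lies midway between the tips of the shut fingers; the grasp point (between the pads) lies 19 mm behind it; x points along the fingers, z is the direction in which the jaws open and shut, and the axes are right-handed (so a half turn about x gives the same grasp; the last joint's range is limited). The gripper opens to 92 mm and grips with 3 to 60 N. Pads are 19 mm wide; open, the fingers measure 130 mm over their backs; the gripper's body (75 mm by 190 mm) begins 47 mm behind the grasp point.
Start: joints at [-1.267, 0.342, 1.524, -0, 1.275, -0.146], TCP at [0.228, -0.473, 0.227] pointing down, gripper open.
Joint ranges: [-2.53, 2.53], [-0.77, 2.02], [0.04, 2.7], [-1, 4.14], [0.28, 2.66], [-3.11, 3.11]. Speed limits (rad/s): [2.57, 2.57, 3.14, 3.14, 3.14, 3.14].

### API

Orientations are given as a unit quaternion [x, y, z, w].
In Python, from rig import manip, eyes gives the robot as it stands. The module is installed in compiled form; this text tells all that it offers.
- The arm moves only by the tool arm_command, never from a script. Its argument "commands" is a list of rows, each an object of numbers: "jaw": the gripper command: -1 is shut, 1 is fully open, values between are in proportion; "tx", "ty", "tz": the shift along the tool's x, y, z in cm; "yaw": the turn about the tool's x in degrees. In form: [{"jaw": .., "tx": .., "ty": .., "tz": .., "yaw": ..}, ...]. A call has 1 to 5 rows; each row is the pose to reach, as a shift and turn from the pose commanded when the call began, along the tool's axes at that moment; what a row does not reach only later rows make up. A row lasts 1/12 s, in which the tool goes at most 41.7 mm and 7.16 degrees, less where a joint would pass 70% of its speed; a pose out of reach is approached as far as the arm can. A call with a gripper value outside its range is refused whole. The fingers move at their own pace and stop on an object; the grip force is fixed at half the most. Time passes only in rows, so rows that repeat a pose let the fingers close. It gives the time, the measured TCP pose, the force and the opening at its end, in the units of the state.
- manip.observe(): the state, without advancing time (a new reading comes with each control period).
- eyes.grab_frame(name): name is "scene" or "side" or "wrist"; returns a dict with "pixels" (480x640x3 uint8, blue, green, red), "K" (3x3 intrinsics, pixels), "rvec" (rotation vector, rad) and "tvec" (3), from world to camera coordinates, as OpenCV has them. Camera axes: x right, y down, z forward; pixel columns grow to the right and rows downward; lengths in m; the calibration is good to about 2 mm. A picture is of the moment at which its call begins. There is no depth.
- manip.sign_off(): hands the job in, once; it reports no verdict.
The state is a dict: "clock": time; "qpos": joint angles; "qvel": joint speeds; "joint_torque": joint torques, N m; "position": TCP position; "tcp_rot": TCP orientation; "force": force on the tool from outside, world axes, zero at the start; "moment": the same for the moment, N m; "gripper_width": opening from 0.0 (shut) to 1.0 (fully open).
Only numpy, scipy, OpenCV 4.12 (cv2) and the standard library are available. Lean on these libraries where they do the work, as an engineer would, in place of code of your own. Each camera call takes 0.05 s, during which the arm holds its last target. There are 200 camera calls.

## Working session

There is one attempt and no reset: what is moved stays moved. The work goes in short steps, Python scripts to look and compute and a tool call to move; the robot and the scene stay as the last step left them, time stands still between calls to the robot, and variables do not carry over. Pictures are saved under pics/ and viewed, about 8 in all and at most 12, crops included, and the job is handed in when it is done.

Besides the shell and the picture viewer there is one more tool, called as name(argument=value, ...), one argument or row to a line, values as JSON. arm_command: Moves the arm, as the interface text tells. Its arguments: {"type":"object","properties":{"commands":{"type":"array","items":{"type":"object","properties":{"jaw":{"type":"number"},"tx":{"type":"number"},"ty":{"type":"number"},"tz":{"type":"number"},"yaw":{"type":"number"}}}}},"required":["commands"]}

```bash
mkdir -p pics; cat > h.py <<'E'
import numpy as np, cv2
from rig import manip, eyes
from scipy.spatial.transform import Rotation as R
def grab(n,fn=None):
    f=eyes.grab_frame(n)
    if fn: cv2.imwrite('pics/'+fn,f['pixels'])
    return f
def ray(f,uv):
    M=cv2.Rodrigues(np.array(f['rvec'],float))[0]; t=np.array(f['tvec'],float).ravel()
    d=M.T@np.linalg.inv(np.array(f['K']))@np.array([uv[0],uv[1],1.]); return -M.T@t,d/np.linalg.norm(d)
def onz(f,uv,z):
    o,d=ray(f,uv); return o+d*(z-o[2])/d[2]
def tool(p):
    s=manip.observe(); r=R.from_quat(s['tcp_rot']); return r.inv().apply(np.array(p)-s['position'])*100
E
python3 - <<'E'
from h import *
a=grab('scene','a.png');b=grab('side','b.png')
cv2.imwrite('pics/ab.png',cv2.resize(np.hstack([a['pixels'],b['pixels']]),(800,300)))
s=manip.observe();print(s['clock'],s['position'],R.from_quat(s['tcp_rot']).as_matrix().round(3),s['force'],s['gripper_width'])
for f in(a,b):print(ray(f,(320,240)))
E
```

```text
0.1 [ 0.22816766 -0.47242075  0.22612864] [[-0.     0.901  0.435]
 [ 0.001  0.435 -0.901]
 [-1.     0.    -0.001]] [-0.10641475 -0.3823414  -0.04444216] 0.997974079754211
(array([0.99192504, 0.20720516, 0.76269753]), array([-0.53455835, -0.21212078, -0.81807832]))
(array([0.43164752, 0.68829732, 0.47744408]), array([ 0.10981464, -0.87564998, -0.47029549]))
```

View pics/a.png

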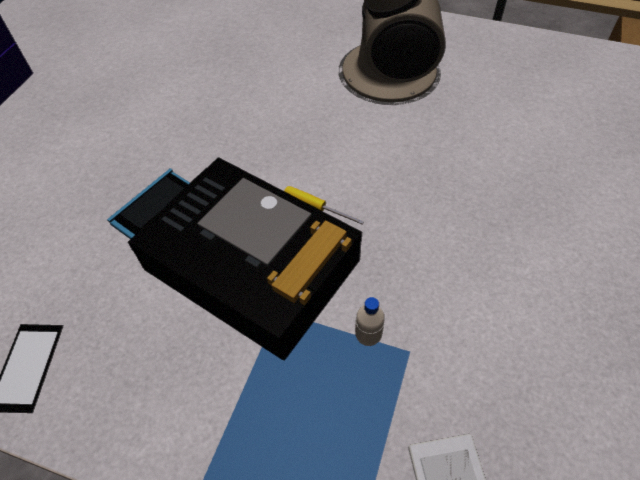

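View pics/b.png

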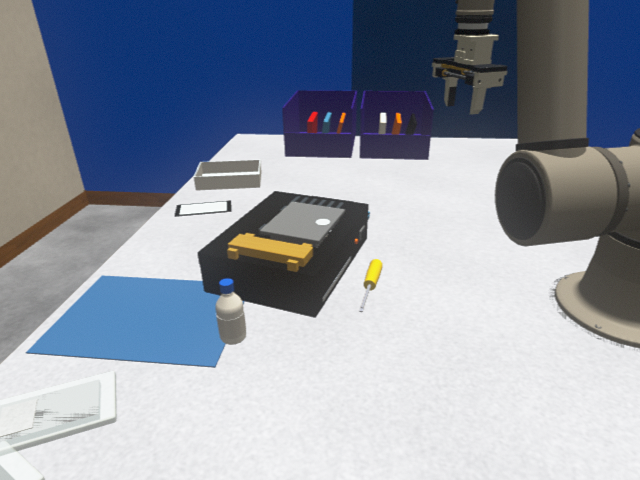

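The scene view shows the laminator with the white dot at about (269,202), the hinge side at (208,233)–(257,262), and the platen at (312,262). The screwdriver is in front at (325,203), the bottle at (370,322) and the jig at (150,200). In the side view the dot is at about (322,222). Next I measure the dot and the flap.

```bash
cat > m.py <<'E'
from h import *
fs=[grab('scene'),grab('side')]; boxes=[(255,185,285,220),(308,212,338,232)]
rs=[]
for f,(x0,y0,x1,y1) in zip(fs,boxes):
    g=f['pixels'][y0:y1,x0:x1].min(2); m=(g>(int(g.max())+int(np.median(g)))/2).astype('u1')
    M=cv2.moments(m,True); uv=(x0+M['m10']/M['m00'],y0+M['m01']/M['m00']); rs.append(ray(f,uv))
    print(uv,M['m00'],onz(f,uv,.108).round(4))
(o1,d1),(o2,d2)=rs
k=np.linalg.lstsq(np.c_[d1,-d2],o2-o1,rcond=None)[0];print('tri',o1+k[0]*d1,o2+k[1]*d2)
f=fs[0]; hsv=cv2.cvtColor(f['pixels'],cv2.COLOR_BGR2HSV)
# flap: grey, mid brightness
m=((hsv[...,1]<60)&(hsv[...,2]>50)&(hsv[...,2]<255)).astype('u1'); mm=np.zeros_like(m); mm[170:270,190:320]=m[170:270,190:320]
n,l,st,c=cv2.connectedComponentsWithStats(mm); i=l[225,255]; print(st[i])
cnt=max(cv2.findContours((l==i).astype('u1'),0,2)[0],key=cv2.contourArea)
q=cv2.approxPolyDP(cnt,8,True)[:,0]
P=np.array([onz(f,p,.108) for p in q]);print(q.tolist(),P.round(3).tolist(),np.linalg.norm(P-np.roll(P,-1,0),axis=1))
m=((hsv[...,0]>8)&(hsv[...,0]<24)&(hsv[...,1]>150)&(hsv[...,2]>90)).astype('u1');mm=m*0;mm[215:305,262:355]=m[215:305,262:355]
pts=np.argwhere(mm)[:,::-1]; W=np.array([onz(f,p,.11)[:2] for p in pts]).astype('f4')
print('platen',cv2.minAreaRect(W))
for n,p,z in(('drv handle',(285,190),.015),('drv tip',(362,222),.005),('cap',(372,303),.105),('jig',(170,172),.015)):print(n,onz(f,p,z).round(3))
E
python3 m.py
```

```text
(270.4896907216495, 199.23711340206185) 194.0 [ 0.5134 -0.0653  0.108 ]
(322.5, 221.45833333333334) 72.0 [ 0.5219 -0.0726  0.108 ]
tri [ 0.51873673 -0.06228625  0.11526513] [ 0.52051276 -0.06123248  0.11352846]
[ 198  178  113   86 5117]
[[242, 178], [198, 223], [267, 263], [310, 213]] [[0.486, -0.128, 0.108], [0.594, -0.155, 0.108], [0.628, -0.023, 0.108], [0.52, 0.005, 0.108]] [0.11099078 0.13609901 0.11195853 0.13739096]
platen ((0.5991368293762207, 0.034940533339977264), (0.0660172551870346, 0.13950355350971222), 75.1937484741211)
drv handle [ 0.416 -0.087  0.015]
drv tip [0.435 0.07  0.005]
cap [0.642 0.143 0.105]
jig [ 0.443 -0.314  0.015]
```

arm_command(
  commands=[
    {"jaw":-1,"tx":2.6,"ty":44,"tz":-23.8,"yaw":40},
    {"jaw":-1,"tx":2.6,"ty":44,"tz":-23.8,"yaw":40},
    {"jaw":-1,"tx":2.6,"ty":44,"tz":-23.8,"yaw":40},
    {"jaw":-1,"tx":2.6,"ty":44,"tz":-23.8,"yaw":40},
    {"jaw":-1,"tx":2.6,"ty":44,"tz":-23.8,"yaw":40},
  ],
)

```text
clock: 0.62
position: [0.3403, -0.3179, 0.2168]
tcp_rot: [0.53, 0.468, -0.53, 0.468]
force: [0.5, -0.4, 0.0]
gripper_width: 0.689
```

```bash
python3 -c "
from h import *
print(tool([.521,-.067,.2]));s=manip.observe();r=R.from_quat(s['tcp_rot']).as_matrix();print(r.round(3),s['position'],s['clock'],np.degrees(np.arctan2(r[1,2],r[0,2])))"
```

```text
[  1.67860804  14.80459901 -27.14538446]
[[ 0.     0.992 -0.124]
 [ 0.    -0.124 -0.992]
 [-1.     0.    -0.   ]] [ 0.34031259 -0.31791394  0.216758  ] 0.6167 -97.15119876526224
```

arm_command(
  commands=[
    {"jaw":-1,"tx":1.6,"ty":14.2,"tz":-26,"yaw":4.5},
    {"jaw":-1,"tx":1.6,"ty":14.2,"tz":-26,"yaw":4.5},
    {"jaw":-1,"tx":1.6,"ty":14.2,"tz":-26,"yaw":4.5},
    {"jaw":-1,"tx":1.6,"ty":14.2,"tz":-26,"yaw":4.5},
    {"jaw":-1,"tx":1.6,"ty":14.2,"tz":-26,"yaw":4.5},
  ],
)

```text
clock: 1.03
position: [0.4611, -0.1482, 0.2056]
tcp_rot: [-0.547, -0.448, 0.547, -0.448]
force: [1.1, -1.1, 0.2]
gripper_width: 0.325
```

```bash
python3 -c "
from h import *
grab('wrist','c.png')
print(tool([.521,-.067,.2]));s=manip.observe();r=R.from_quat(s['tcp_rot']).as_matrix();print(r.round(3),s['position'],s['clock'],np.degrees(np.arctan2(r[1,2],r[0,2])))"
```

```text
[ 0.56156664  4.11392386 -8.46354215]
[[ 0.002  0.981 -0.192]
 [ 0.004 -0.192 -0.981]
 [-1.     0.001 -0.004]] [ 0.46436071 -0.14217876  0.20522219] 1.0833 -101.07251358152016
```

View pics/c.png

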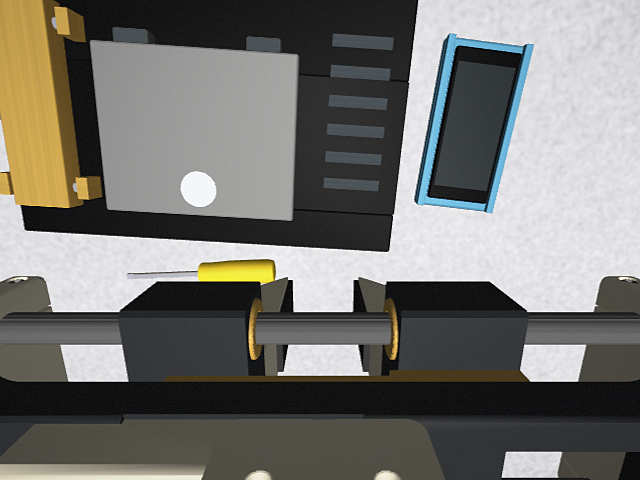

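The wrist view shows the flap clearly: corners at about (92,41), (298,54), (293,220), (107,208), and the dot at (198,189). I'll measure again from here, now that the arm is at rest.

```bash
python3 -c "
from h import *
grab('wrist');f=grab('wrist');im=f['pixels']
g=im[165:212,170:225].min(2); m=(g>210).astype('u1'); M=cv2.moments(m,True); uv=(170+M['m10']/M['m00'],165+M['m01']/M['m00']); dot=onz(f,uv,.108);print('dot',uv,M['m00'],dot)
b=cv2.inRange(im,(90,90,90),(200,200,200));b[:35]=0;b[225:]=0;b[:,:85]=0;b[:,305:]=0
n,l,st,c=cv2.connectedComponentsWithStats(b); i=l[120,200];cnt=max(cv2.findContours((l==i).astype('u1'),0,2)[0],key=cv2.contourArea)
W=np.array([onz(f,p,.108)[:2] for p in cnt[:,0]]).astype('f4');print(cv2.minAreaRect(W))
s=manip.observe();r=R.from_quat(s['tcp_rot']).as_matrix();print(s['position'],s['clock'],np.degrees(np.arctan2(r[1,2],r[0,2])));print(tool([dot[0],dot[1],.15]))"
```

```text
dot (202.9439918533605, 189.14765784114053) 982.0 [ 0.52131374 -0.06686251  0.108     ]
((0.5572620630264282, -0.07695654779672623), (0.13876384496688843, 0.11355637013912201), 75.18988800048828)
[ 0.46133233 -0.14745728  0.2052873 ] 1.1833 -100.99343050634066
[ 5.52857494  4.35471401 -9.05378632]
```

arm_command(
  commands=[
    {"jaw":-1,"tx":3,"ty":4.4,"tz":-9.0,"yaw":3.8},
    {"jaw":-1,"tx":5,"ty":4.4,"tz":-9.0,"yaw":3.8},
    {"jaw":-1,"tx":7.5,"ty":4.4,"tz":-9.0,"yaw":3.8},
    {"jaw":-1,"tx":7.5,"ty":4.4,"tz":-9.0,"yaw":3.8},
    {"jaw":-1,"tx":7.5,"ty":4.4,"tz":-9.0,"yaw":3.8},
  ],
)

```text
clock: 1.6
position: [0.5197, -0.0703, 0.1283]
tcp_rot: [-0.56, -0.432, 0.563, -0.429]
force: [-0.6, 1.0, -0.4]
gripper_width: 0.006
```

```bash
python3 -c "
from h import *
s=manip.observe();r=R.from_quat(s['tcp_rot']).as_matrix();print(s['position'],s['clock'],s['force'],s['gripper_width'],np.degrees(np.arctan2(r[1,2],r[0,2])));print(tool([.5213,-.0669,.099]))"
```

```text
[ 0.51969234 -0.07026748  0.12825645] 1.6 [-0.63623066  0.95737503 -0.43245717] 0.005597273396255741 -105.05796241538542
[ 2.92508019  0.08415863 -0.36805655]
```

arm_command(
  commands=[
    {"jaw":-1,"tx":1.2,"ty":0,"tz":0,"yaw":0},
    {"jaw":-1,"tx":2.0,"ty":0,"tz":0},
    {"jaw":-1,"tx":2.5,"ty":0,"tz":0},
    {"jaw":-1,"tx":2.8,"ty":0,"tz":0},
    {"jaw":-1,"tx":2.9,"ty":0,"tz":0},
  ],
)

```text
$.commands[1]: bad value
```

All fields are needed in each row.

arm_command(
  commands=[
    {"jaw":-1,"tx":1.2,"ty":0,"tz":0,"yaw":0},
    {"jaw":-1,"tx":2.0,"ty":0,"tz":0,"yaw":0},
    {"jaw":-1,"tx":2.5,"ty":0,"tz":0,"yaw":0},
    {"jaw":-1,"tx":2.8,"ty":0,"tz":0,"yaw":0},
    {"jaw":-1,"tx":2.9,"ty":0,"tz":0,"yaw":0},
  ],
)

```text
clock: 2.02
position: [0.521, -0.0716, 0.1023]
tcp_rot: [-0.562, -0.429, 0.562, -0.43]
force: [-1.6, -1.2, 3.9]
gripper_width: 0.006
```

arm_command(
  commands=[
    {"jaw":-1,"tx":0,"ty":0,"tz":0,"yaw":0},
    {"jaw":-1,"tx":0,"ty":0,"tz":0,"yaw":0},
  ],
)

```text
clock: 2.18
position: [0.5215, -0.071, 0.1024]
tcp_rot: [0.562, 0.429, -0.561, 0.43]
force: [-1.2, -2.4, 3.3]
gripper_width: 0.003
```

arm_command(
  commands=[
    {"jaw":-1,"tx":0.2,"ty":0,"tz":0,"yaw":0},
    {"jaw":-1,"tx":0.4,"ty":0,"tz":0,"yaw":0},
    {"jaw":-1,"tx":0.4,"ty":0,"tz":0,"yaw":0},
  ],
)

```text
clock: 2.43
position: [0.5217, -0.071, 0.1013]
tcp_rot: [0.562, 0.429, -0.561, 0.431]
force: [-10.3, -0.3, 29.1]
gripper_width: 0.002
```

Force has jumped to 29 N, so the hard stop is reached. Retreat up and back.

arm_command(
  commands=[
    {"jaw":-1,"tx":-3,"ty":-1,"tz":0,"yaw":0},
    {"jaw":-1,"tx":-7,"ty":-3,"tz":0,"yaw":0},
    {"jaw":-1,"tx":-11,"ty":-5,"tz":0,"yaw":0},
    {"jaw":-1,"tx":-12,"ty":-7,"tz":0,"yaw":0},
    {"jaw":-1,"tx":-12,"ty":-8,"tz":0,"yaw":0},
  ],
)

```text
clock: 2.85
position: [0.444, -0.0491, 0.2214]
tcp_rot: [0.563, 0.428, -0.56, 0.432]
force: [0.1, 0.1, -0.3]
gripper_width: 0.004
```

arm_command(
  commands=[
    {"jaw":-1,"tx":0,"ty":0,"tz":0,"yaw":0},
    {"jaw":-1,"tx":0,"ty":0,"tz":0,"yaw":0},
    {"jaw":-1,"tx":0,"ty":0,"tz":0,"yaw":0},
    {"jaw":-1,"tx":0,"ty":0,"tz":0,"yaw":0},
    {"jaw":-1,"tx":0,"ty":0,"tz":0,"yaw":0},
  ],
)

```text
clock: 3.27
position: [0.4442, -0.0497, 0.2166]
tcp_rot: [-0.561, -0.43, 0.562, -0.429]
force: [0.3, -0.3, -0.1]
gripper_width: 0.004
```

arm_command(
  commands=[
    {"jaw":-1,"tx":0,"ty":0,"tz":0,"yaw":0},
    {"jaw":-1,"tx":0,"ty":0,"tz":0,"yaw":0},
    {"jaw":-1,"tx":0,"ty":0,"tz":0,"yaw":0},
    {"jaw":-1,"tx":0,"ty":0,"tz":0,"yaw":0},
    {"jaw":-1,"tx":0,"ty":0,"tz":0,"yaw":0},
  ],
)

```text
clock: 3.68
position: [0.444, -0.0496, 0.2176]
tcp_rot: [-0.561, -0.43, 0.561, -0.43]
force: [0.7, 0.7, -0.7]
gripper_width: 0.006
```

arm_command(
  commands=[
    {"jaw":-1,"tx":0,"ty":0,"tz":0,"yaw":0},
    {"jaw":-1,"tx":0,"ty":0,"tz":0,"yaw":0},
    {"jaw":-1,"tx":0,"ty":0,"tz":0,"yaw":0},
    {"jaw":-1,"tx":0,"ty":0,"tz":0,"yaw":0},
    {"jaw":-1,"tx":0,"ty":0,"tz":0,"yaw":0},
  ],
)

```text
clock: 4.1
position: [0.4439, -0.0496, 0.2177]
tcp_rot: [0.561, 0.43, -0.561, 0.43]
force: [0.5, -0.2, -0.5]
gripper_width: 0.004
```

arm_command(
  commands=[
    {"jaw":-1,"tx":0,"ty":0,"tz":0,"yaw":0},
    {"jaw":-1,"tx":0,"ty":0,"tz":0,"yaw":0},
    {"jaw":-1,"tx":0,"ty":0,"tz":0,"yaw":0},
    {"jaw":-1,"tx":0,"ty":0,"tz":0,"yaw":0},
    {"jaw":-1,"tx":0,"ty":0,"tz":0,"yaw":0},
  ],
)

```text
clock: 4.52
position: [0.4439, -0.0496, 0.2177]
tcp_rot: [-0.561, -0.43, 0.561, -0.43]
force: [-0.3, -0.4, 0.3]
gripper_width: 0.001
```

```bash
python3 -c "
from h import *
f=grab('wrist','d.png');im=f['pixels'];h=cv2.cvtColor(im,cv2.COLOR_BGR2HSV)
for n,m in(('red',((h[...,0]<8)|(h[...,0]>172))&(h[...,1]>140)&(h[...,2]>60)),('green',(h[...,0]>45)&(h[...,0]<85)&(h[...,1]>120)&(h[...,2]>40))):
  N,l,st,c=cv2.connectedComponentsWithStats(m.astype('u1'))
  for i in range(1,N):
    if st[i,4]>40: print(n,c[i],st[i],onz(f,c[i],.092).round(4))
s=manip.observe();print(s['position'],s['force'],s['clock'])"
```

```text
red [366.00334448 117.88071349] [350 101  33  35 897] [ 0.5267 -0.1071  0.092 ]
green [269.37746171 112.99234136] [253  96  34  35 914] [ 0.5496 -0.0358  0.092 ]
[ 0.44392836 -0.04960393  0.2176614 ] [ 0.07533346 -0.32138435 -0.06683193] 4.5667
```

View pics/d.png

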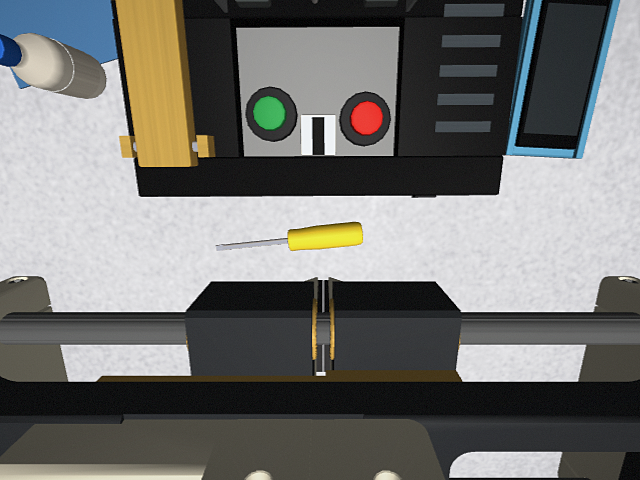

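The flap is open. In the wrist view the red button is at (366,118), the green at (269,113) and the latch housing at (318,135). Red to green is 75 mm and red to hinge is 79 mm, which fits the given sizes.

```bash
python3 -c "
from h import *
print(tool([.5262,-.1085,.125]))"
```

```text
[9.26709597 9.47732618 3.54065937]
```

arm_command(
  commands=[
    {"jaw":-1,"tx":1,"ty":4,"tz":3.5,"yaw":0},
    {"jaw":-1,"tx":3,"ty":9.4,"tz":3.5,"yaw":0},
    {"jaw":-1,"tx":6.5,"ty":9.4,"tz":3.5,"yaw":0},
    {"jaw":-1,"tx":9.2,"ty":9.4,"tz":3.5,"yaw":0},
    {"jaw":-1,"tx":9.2,"ty":9.4,"tz":3.5,"yaw":0},
  ],
)

```text
clock: 4.98
position: [0.5227, -0.1073, 0.1192]
tcp_rot: [-0.559, -0.433, 0.564, -0.426]
force: [-1.1, 0.6, -1.7]
gripper_width: 0.006
```

arm_command(
  commands=[
    {"jaw":-1,"tx":0,"ty":0,"tz":0,"yaw":0},
    {"jaw":-1,"tx":0,"ty":0,"tz":0,"yaw":0},
  ],
)

```text
clock: 5.15
position: [0.5259, -0.1078, 0.1273]
tcp_rot: [0.562, 0.43, -0.561, 0.43]
force: [-0.3, -0.8, 0.0]
gripper_width: 0.005
```

```bash
python3 -c "
from h import *
print(tool([.5262,-.1085,.092]),manip.observe()['position'])"
```

```text
[3.5273569  0.04451043 0.0542707 ] [ 0.52586353 -0.1078414   0.1272728 ]
```

arm_command(
  commands=[
    {"jaw":-1,"tx":1.5,"ty":0,"tz":0,"yaw":0},
    {"jaw":-1,"tx":2.8,"ty":0,"tz":0,"yaw":0},
    {"jaw":-1,"tx":3.5,"ty":0,"tz":0,"yaw":0},
    {"jaw":-1,"tx":3.9,"ty":0,"tz":0,"yaw":0},
    {"jaw":-1,"tx":3.9,"ty":0,"tz":0,"yaw":0},
  ],
)

```text
clock: 5.57
position: [0.526, -0.1078, 0.088]
tcp_rot: [0.562, 0.429, -0.561, 0.431]
force: [-1.6, 2.2, 4.1]
gripper_width: 0.006
```

arm_command(
  commands=[
    {"jaw":-1,"tx":0.2,"ty":0,"tz":0,"yaw":0},
    {"jaw":-1,"tx":0.3,"ty":0,"tz":0,"yaw":0},
    {"jaw":-1,"tx":0.3,"ty":0,"tz":0,"yaw":0},
  ],
)

```text
clock: 5.82
position: [0.5261, -0.1079, 0.0861]
tcp_rot: [0.562, 0.429, -0.561, 0.431]
force: [-4.6, 3.3, 13.3]
gripper_width: 0.008
```

Pressed to the stop: 13 N at z = 86 mm. I'll lift off and go over the flap.

arm_command(
  commands=[
    {"jaw":-1,"tx":-4,"ty":0,"tz":0,"yaw":0},
    {"jaw":-1,"tx":-8,"ty":-1,"tz":0,"yaw":0},
    {"jaw":-1,"tx":-12,"ty":-2,"tz":0,"yaw":0},
    {"jaw":-1,"tx":-16,"ty":-2,"tz":0,"yaw":0},
    {"jaw":-1,"tx":-18,"ty":-2,"tz":0,"yaw":0},
  ],
)

```text
clock: 6.23
position: [0.5073, -0.103, 0.2697]
tcp_rot: [0.563, 0.427, -0.56, 0.433]
force: [0.7, -0.7, -0.4]
gripper_width: 0.008
```

```bash
python3 -c "
from h import *
g=grab('side','e.png');h=g
im=g['pixels'][120:340,150:450];f=grab('scene')['pixels'][120:340,120:420];cv2.imwrite('pics/e.png',cv2.resize(np.hstack([im,f]),(800,293)))
s=manip.observe();print(tool([.661,-.1045,.255]),s['position'],s['force'])"
```

```text
[ 1.54093486 14.7764587  -3.87602948] [ 0.50809687 -0.10335651  0.26891063] [ 0.4244259  -0.52459155 -0.24535955]
```

View pics/e.png

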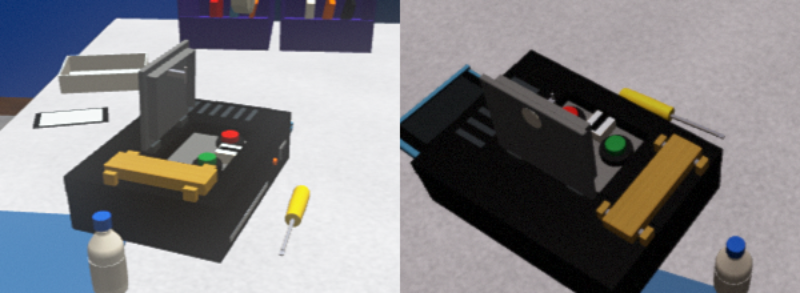

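The crops show the flap upright, the red cap (230,135) back up, and the other objects where they were.

arm_command(
  commands=[
    {"jaw":-1,"tx":1,"ty":4,"tz":-3.9,"yaw":0},
    {"jaw":-1,"tx":1,"ty":8,"tz":-3.9,"yaw":0},
    {"jaw":-1,"tx":1,"ty":12,"tz":-3.9,"yaw":0},
    {"jaw":-1,"tx":1,"ty":15,"tz":-3.9,"yaw":0},
    {"jaw":-1,"tx":1,"ty":15,"tz":-3.9,"yaw":0},
  ],
)

```text
clock: 6.75
position: [0.6657, -0.1056, 0.248]
tcp_rot: [-0.561, -0.431, 0.562, -0.429]
force: [-0.4, 0.1, -1.6]
gripper_width: 0.003
```

arm_command(
  commands=[
    {"jaw":-1,"tx":2,"ty":0,"tz":0,"yaw":0},
    {"jaw":-1,"tx":4,"ty":0,"tz":0,"yaw":0},
    {"jaw":-1,"tx":6.5,"ty":0,"tz":0,"yaw":0},
    {"jaw":-1,"tx":6.5,"ty":0,"tz":0,"yaw":0},
    {"jaw":-1,"tx":6.5,"ty":0,"tz":0,"yaw":0},
  ],
)

```text
clock: 7.17
position: [0.66, -0.1039, 0.1871]
tcp_rot: [-0.56, -0.431, 0.562, -0.429]
force: [0.1, 0.2, 0.9]
gripper_width: 0.006
```

```bash
python3 -c "
from h import *
s=manip.observe();r=R.from_quat(s['tcp_rot']).as_matrix();print(s['position'],s['clock'],s['force'],r.round(3))
H=np.array([.6129,-.0917,.1]);ex=np.array([.967,-.255,0]);ez=np.array([0,0,1.])
for th in (1.52,1.2,.9,.6,.4,.2,.1,0,-.07):
  S,C=np.sin(th),np.cos(th);rr=.093
  p=H+ex*(-rr*C+.008*S+.0095*S)+ez*(rr*S+.008*C-.008*max(0,S))
  print(th,p.round(3),tool(p).round(1))"
```

```text
[ 0.65997594 -0.10389047  0.18705391] 7.1667 [0.09976989 0.22108315 0.87735138] [[-0.004  0.965 -0.261]
 [ 0.001 -0.261 -0.965]
 [-1.    -0.004  0.   ]]
1.52 [ 0.625 -0.095  0.185] [ 0.2 -3.6  0. ]
1.2 [ 0.596 -0.087  0.182] [ 0.5 -6.6  0.1]
0.9 [ 0.57  -0.08   0.172] [ 1.6 -9.3  0.1]
0.6 [ 0.548 -0.075  0.155] [  3.3 -11.5   0.1]
0.4 [ 0.537 -0.072  0.14 ] [  4.7 -12.7   0.1]
0.2 [ 0.528 -0.069  0.125] [  6.3 -13.6   0.1]
0.1 [ 0.525 -0.069  0.116] [  7.1 -13.9   0.1]
0 [ 0.523 -0.068  0.108] [  8.  -14.1   0.1]
-0.07 [ 0.522 -0.068  0.101] [  8.6 -14.2   0.1]
```

arm_command(
  commands=[
    {"jaw":-1,"tx":0.2,"ty":-3,"tz":0,"yaw":0},
    {"jaw":-1,"tx":0.3,"ty":-5,"tz":0,"yaw":0},
    {"jaw":-1,"tx":0.6,"ty":-7,"tz":0.1,"yaw":0},
    {"jaw":-1,"tx":1.5,"ty":-9.2,"tz":0.1,"yaw":0},
    {"jaw":-1,"tx":2.4,"ty":-10.5,"tz":0.1,"yaw":0},
  ],
)

```text
clock: 7.58
position: [0.5608, -0.0782, 0.1679]
tcp_rot: [0.563, 0.427, -0.56, 0.432]
force: [5.4, -0.5, 0.9]
gripper_width: 0.008
```

```bash
python3 -c "
from h import *
s=manip.observe();print(s['position'],s['force'])
for p in ([.548,-.075,.155],[.537,-.072,.14],[.522,-.068,.101]):print(tool(p).round(1))
a=grab('side')['pixels'][120:340,150:450];f=grab('scene')['pixels'][70:290,120:420];cv2.imwrite('pics/f.png',cv2.resize(np.hstack([a,f]),(800,293)))"
```

```text
[ 0.56075151 -0.07816287  0.16790815] [ 5.35322946 -0.46230344  0.94884157]
[ 1.3 -1.3  0. ]
[ 2.8 -2.5  0. ]
[ 6.7 -4.1  0. ]
```

View pics/f.png

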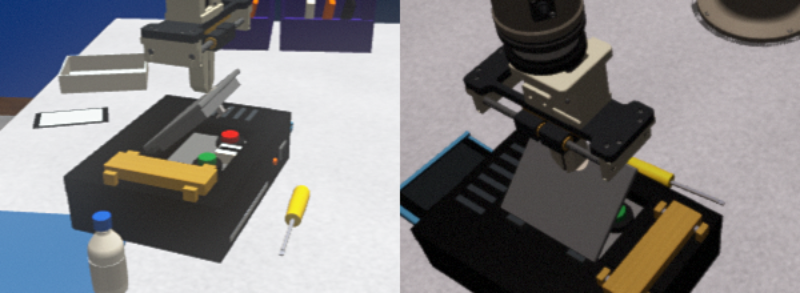

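The fingertips are on the dot and the flap is pushed about halfway down. I carry on along the arc.

arm_command(
  commands=[
    {"jaw":-1,"tx":1.3,"ty":-1.3,"tz":0,"yaw":0},
    {"jaw":-1,"tx":2.8,"ty":-2.5,"tz":0,"yaw":0},
    {"jaw":-1,"tx":4.4,"ty":-3.4,"tz":0,"yaw":0},
    {"jaw":-1,"tx":5.4,"ty":-3.9,"tz":0,"yaw":0},
    {"jaw":-1,"tx":6.0,"ty":-4.0,"tz":0,"yaw":0},
  ],
)

```text
clock: 8.1
position: [0.5226, -0.0678, 0.1059]
tcp_rot: [0.562, 0.429, -0.561, 0.431]
force: [1.8, 1.3, 3.1]
gripper_width: 0.002
```

arm_command(
  commands=[
    {"jaw":-1,"tx":0.3,"ty":0,"tz":0,"yaw":0},
    {"jaw":-1,"tx":0.5,"ty":0,"tz":0,"yaw":0},
    {"jaw":-1,"tx":0.5,"ty":0,"tz":0,"yaw":0},
  ],
)

```text
clock: 8.35
position: [0.5225, -0.0678, 0.1018]
tcp_rot: [0.562, 0.429, -0.561, 0.431]
force: [-1.8, 0.0, 10.6]
gripper_width: 0.003
```

arm_command(
  commands=[
    {"jaw":-1,"tx":0.2,"ty":0,"tz":0,"yaw":0},
    {"jaw":-1,"tx":0.2,"ty":0,"tz":0,"yaw":0},
    {"jaw":-1,"tx":0.2,"ty":0,"tz":0,"yaw":0},
  ],
)

```text
clock: 8.6
position: [0.5226, -0.0678, 0.1014]
tcp_rot: [0.562, 0.429, -0.561, 0.431]
force: [-6.3, 0.8, 25.0]
gripper_width: 0.003
```

arm_command(
  commands=[
    {"jaw":-1,"tx":-2,"ty":0,"tz":0,"yaw":0},
    {"jaw":-1,"tx":-5,"ty":-2,"tz":0,"yaw":0},
    {"jaw":-1,"tx":-9,"ty":-4,"tz":0,"yaw":0},
    {"jaw":-1,"tx":-12,"ty":-6,"tz":0,"yaw":0},
    {"jaw":-1,"tx":-12,"ty":-8,"tz":0,"yaw":0},
  ],
)

```text
clock: 9.02
position: [0.4462, -0.0471, 0.224]
tcp_rot: [0.564, 0.427, -0.559, 0.433]
force: [1.0, -0.5, 0.7]
gripper_width: 0.008
```

arm_command(
  commands=[
    {"jaw":-1,"tx":0,"ty":0,"tz":0,"yaw":0},
    {"jaw":-1,"tx":0,"ty":0,"tz":0,"yaw":0},
    {"jaw":-1,"tx":0,"ty":0,"tz":0,"yaw":0},
    {"jaw":-1,"tx":0,"ty":0,"tz":0,"yaw":0},
    {"jaw":-1,"tx":0,"ty":0,"tz":0,"yaw":0},
  ],
)

```text
clock: 9.43
position: [0.4442, -0.0467, 0.2168]
tcp_rot: [-0.561, -0.43, 0.562, -0.429]
force: [0.4, -0.7, -0.4]
gripper_width: 0.003
```

arm_command(
  commands=[
    {"jaw":-1,"tx":0,"ty":0,"tz":0,"yaw":0},
    {"jaw":-1,"tx":0,"ty":0,"tz":0,"yaw":0},
    {"jaw":-1,"tx":0,"ty":0,"tz":0,"yaw":0},
    {"jaw":-1,"tx":0,"ty":0,"tz":0,"yaw":0},
    {"jaw":-1,"tx":0,"ty":0,"tz":0,"yaw":0},
  ],
)

```text
clock: 9.85
position: [0.4438, -0.0465, 0.2176]
tcp_rot: [-0.561, -0.43, 0.561, -0.43]
force: [0.6, 0.2, -0.2]
gripper_width: 0.006
```

```bash
python3 -c "
from h import *
f=grab('wrist','g.png');im=f['pixels']
g=im[:260].min(2);n,l,st,c=cv2.connectedComponentsWithStats((g>228).astype('u1'))
for i in range(1,n):
  if 400<st[i,4]<2500:print(c[i],st[i],onz(f,c[i],.108))
s=manip.observe();print(s['clock'],s['position'],s['force'])
a=grab('side')['pixels'][120:340,150:450];cv2.imwrite('pics/g2.png',np.hstack([cv2.resize(im,(400,300)),cv2.resize(a,(400,300))]))"
```

```text
9.9 [ 0.4437537  -0.04644239  0.21763522] [ 0.89461516  0.23685666 -0.44073354]
```

View pics/g2.png

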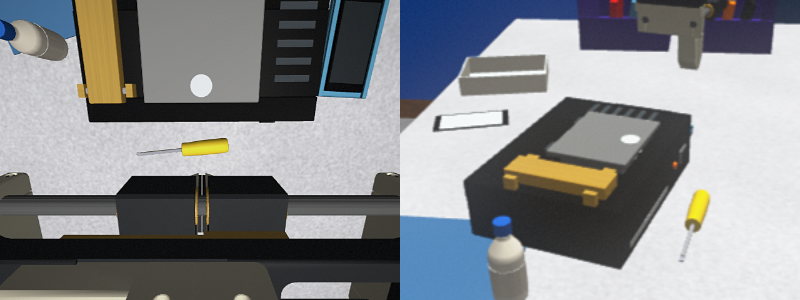

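The flap is level and stays shut, the dot is visible at (201,86), the other objects are in place and the arm is clear. I hand it in.

```bash
python3 -c "
from h import *
print(manip.sign_off())"
```

```text
the job is handed in; nothing more can be done
None
```

The job is done and handed in at about 9.9 s on the robot's clock; the hand-in reports no verdict.

- **Opening:** I pressed the flap at the dot to its hard stop, reaching 29 N at the tool. It sprang open nearly upright.
- **Red button:** I pressed it to its stop, at 13 N with the tip 86 mm above the bench. A picture afterwards showed it back up.
- **Closing:** I swept the flap down from behind with the fingertips and pressed it to the stop with 25 N, then let go.

**Last checks:** about 1.2 s after release the wrist and side pictures showed the flap level and shut. By eye, the bottle, jig and screwdriver were where they started. The arm was clear, with force readings near zero.

**What did not work or was not measured:**
- The final numeric check of the dot's position found nothing, because its mask threshold was too strict. The shut state therefore rests on the pictures, not on a measured angle.
- With the flap down the buttons cannot be seen. I never touched the green one.
- Early on, the scene and side cameras disagreed by about 8 mm on the dot's position, and the wrist camera's measurement was used instead.

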